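# Set down the screw foot of a bakery conveyor

### The job

The corner foot of the small conveyor hangs clear of the wooden packer under it: turn its crank clockwise (seen from above) until the foot just touches the packer and bears on it lightly, with no more than about 4 kg of load at any time. Only then swing the locking lever below the crank clockwise as far as it goes, and let go of everything. Leave the cakes and the other loose things on the table and the belt where they are.

Things in the scene. Friction and masses are not known exactly. Their poses are not given: they have to be found in the camera images.
- conveyor: Low aluminium belt conveyor, fixed: belt along its own y from -60 to +460 mm, x = +50 to +260 mm, belt top 132 mm above the table; grey gearbox on the far side. Origin: on the table, on the vertical axis of the screw foot, which stands in a grey bracket (44 mm round, top at 134 mm) beside the belt, on the robot's side near one end. z up.
- spindle: Upright steel screw, 16 mm, under the crank, with a 48 mm black rubber foot. Goes down 4 mm per rad of clockwise crank. Origin: centre of the foot's underside, unloaded. Under it an 85 mm square wooden packer, 10 to 18 mm thick, not measured: the gap is 5 to 18 mm (1.3 to 4.5 rad of crank). The rubber yields 1 mm per 20 N. The screw stays put when let go.
- crank_axis (a point): Point on the vertical axis of crank and foot, at the top face of the crank's arm, 154 mm above the table; this height stays the same. Turning the free screw takes a steady 0.17 N m (about 5 N at the handle); each 10 N of load on the foot adds 0.04 N m (about 1.1 N at the handle).
- crank_handle (a point): Centre of the top of the crank's handle: an upright black cylinder, 18 mm across and 50 mm tall (from 156 to 206 mm above the table), 35 mm from the crank's axis. The handle spins freely on its own pin, so it can be held fast while it is led round the circle. Everything within 100 mm around it is lower than 180 mm.
- lock_pin (a point): Centre of the top of the locking lever's upright pin: plain steel, 16 mm across, 41 mm of it standing free above the lever's flat arm (from 96 to 137 mm above the table), 120 mm from the same vertical axis as the crank. The flat arm is 16 mm wide and lies 88 to 96 mm above the table.
- lock (a joint): Angle of the locking lever about the crank's axis, rad: it starts at 0 to 0.2 (loose, pointing along the belt's near end) and grows as the lever swings clockwise seen from above, towards the robot, to its stop at 1.4 (locked). It takes about 1.3 N at the pin and stays where it is left.
- cake_a: Loose round cake, 62 mm across, 29 mm tall, on the belt; origin at the centre of its underside. Leave alone.
- cake_b: Loose round cake like cake_a, on the belt. Leave alone.
- cake_c: Loose round cake like cake_a, on the table at the robot's side of the conveyor, beside the foot. Leave alone.
- cake_d: Loose round cake like cake_a, on the table, farther along the conveyor. Leave alone.
- tape: Loose tape dispenser, 100 x 52 mm, 86 mm tall, on the table at the robot's right. Leave alone.
- spray: Loose white bottle, 60 mm across, 170 mm tall, on the right of the table. Leave alone.
- scraper: Loose steel dough scraper, 110 x 140 mm, 21 mm thick at its wooden grip, on the table at the right near the robot. Leave alone.

How it is judged (in metres and radians):
On the way, in this order (a step that is already met when the one before it is completed fails the run):
1. the foot bears lightly on the packer (1 to 40 N) while the lever is still loose (contact force between spindle and anything else between 1 and 40 N and value of joint lock below 0.35 rad), for 0.3 s.
2. the locking lever is swung to its stop (value of joint lock above 1.3 rad), for 0.2 s.
At the end, for the whole second after the job is handed in: The foot bears on the packer with 1 to 40 N, the screw is at rest, and the locking lever is within 0.1 rad of its stop (joint above 1.3) (contact force between spindle and anything else between 1 and 40 N and value of joint lock above 1.3 rad and linear speed of spindle below 0.005 m/s); the robot touches nothing.
It fails at once if the foot is pressed down with more than 40 N (contact force between spindle and anything else above 40 N).
It fails at once if a loose bystander is moved by more than 20 mm (distance of any of cake_a, cake_b, cake_c, cake_d, tape, spray, scraper from where it was at the start of the episode above 0.02 m).
It also fails if it takes over 72 s, if anything falls off the work surface, if the arm or the gripper's body presses on something with over 40 N, if the wrist force passes 120 N, or if a joint passes its speed limit or range.

### The arm

A 6-joint arm with a two-finger parallel gripper is mounted at the origin on the work surface. World frame = base frame: x ahead of the robot, y to its left, z up, the work surface at z = 0. Lengths are in mm, angles in rad, forces in N, time in s.
With the tool pointing down it reaches from about 400 to 925 mm from the base axis. Payload 12.5 kg.
Tool frame: the origin (TCP) lies midway between the tips of the shut fingers; the grasp point (between the pads) lies 19 mm behind it (env.pinch_z is the z of the grasp point in the tool frame, in mm); z points along the fingers, y is the line along which they close (so a half turn about z gives the same grasp; the last joint's range is limited). The gripper opens to 95 mm and grips with 3 to 60 N. Pads are 20 mm wide; open, the fingers measure 119 mm over their backs; the gripper's body (75 mm by 180 mm) begins 59 mm behind the grasp point.
Start: joints at [1.028, 0.491, 1.559, -0, 1.092, -0.106], TCP at [264.388, 566.344, 214.661] pointing down, gripper open.
Joint ranges: [-3.1, 3.1], [-0.84, 2.19], [0.05, 2.79], [-1.13, 4.28], [0.06, 2.93], [-2.69, 2.69]. Speed limits (rad/s): [2.22, 2.22, 2.79, 3.14, 3.14, 3.14].

### API

Orientations are given as [roll, pitch, yaw] about the fixed x, y, z axes, in that order (R = Rz(yaw) Ry(pitch) Rx(roll)).
In Python, from cell import env, eyes gives the robot as it stands.
- The arm moves only by the shell command python3 -m inch 'ROWS'. ROWS is JSON, a list of rows, each a list of 3 entries, a list of its own where there are three numbers: the shift along the tool's x, y, z in units of 60 mm (1.0 is 60 mm), then the turn about the tool's z in units of 5 degrees (1.0 is 5 degrees), then the closure, from -1 (fully open) to 1 (shut). In form: [[[tx, ty, tz], turn, claw], ...]. A call has exactly 10 rows; each row shifts and turns the commanded pose from where the row before left it, along the tool's axes as they then stand; what a row does not reach is not made up. A row lasts 1/8 s, in which the tool goes at most 62.5 mm and 10.7 degrees, less where a joint would pass 70% of its speed; a pose out of reach is approached as far as the arm can. A call is refused whole if a number of a shift passes 1 or a number of a turn 1, either way. A call with a gripper value outside its range is refused whole. The fingers move at their own pace and stop on an object; the grip force is fixed at half the most. Time passes only in rows, so rows that do not move let the fingers close, or fill a call up. It gives the time, the measured TCP pose, the force, the opening and the grip force at its end, in the units of the state.
- env.state(): the state, without advancing time (a new reading comes with each control period).
- eyes.read_camera(name): name is "side" or "top"; returns a dict with "pixels" (480x640x3 uint8, red, green, blue), "fx", "fy", "cx", "cy" (pixels), "distortion" ([k1, k2, p1, p2, k3] as OpenCV has them; the pictures are not rectified), "extrinsics" (4x4, takes a point from world to camera coordinates). Camera axes: x right, y down, z forward; pixel columns grow to the right and rows downward; lengths in mm; the calibration is good to about 2 mm. A picture is of the moment at which its call begins. There is no depth.
- env.job_done(): hands the job in; it is judged then, once.
Trained networks look in a picture, given as the dict that the camera call returned (one of the last four; its "shot" number tells which), for a name from the list of things; names that differ only in an ending like _2 or _b are one class to them, and where a whole thing is asked for, a point or a joint stands for the part that bears it (a point fixed in the world has none). Each returns a list of dicts, best first, with "score" (0 to 1); they miss things now and then, are a little off and sometimes report something else, mostly with a low value. They report only what shows in the picture. A call takes as long as a camera call.
- eyes.boxes_of(name, picture): "centre" ([row, column] in pixels, amid what is visible of it).
- eyes.cut_out(name, picture): "mask" (480x640 bool, what is visible of it) and "centre" ([row, column] in pixels, amid what is visible of it).
- eyes.spot_point(name, picture): "centre" ([row, column] in pixels: a listed point, or the origin of a listed thing).
The state is a dict: "t": time; "joints": joint angles; "qvel": joint speeds; "tau": joint torques, N m; "eef_pos": TCP position; "tcp_rot": TCP orientation; "ft_force": force on the tool from outside, world axes, zero at the start; "moment": the same for the moment, N m; "opening": opening from 0.0 (shut) to 1.0 (fully open); "grip_force": force on a finger pad.
Only numpy, scipy, OpenCV 4.12 (cv2) and the standard library are available. Lean on these libraries where they do the work, as an engineer would, in place of code of your own. Each camera call takes 0.05 s, during which the arm holds its last target. There are 200 camera calls.

## Working session

There is one attempt and no reset: what is moved stays moved. The work goes in short steps, Python scripts to look and compute and a shell command to move; the robot and the scene stay as the last step left them, time stands still between calls to the robot, and variables do not carry over. Pictures are saved under pics/ and viewed, at most 10 in all, crops included, and the job is handed in when it is done.

```bash
ls; mkdir -p pics
cat > h.py <<'E'
import numpy as np, cv2
from cell import env, eyes
def ray(p, rc):
    K=np.array([[p['fx'],0,p['cx']],[0,p['fy'],p['cy']],[0,0,1.]])
    u=cv2.undistortPoints(np.array([[[rc[1],rc[0]]]],float),K,np.array(p['distortion'],float))[0,0]
    E=np.array(p['extrinsics']);R=E[:3,:3];t=E[:3,3]
    return -R.T@t, R.T@np.array([u[0],u[1],1.])
def at_z(p,rc,z):
    c,d=ray(p,rc); return c+d*(z-c[2])/d[2]
def tri(rays):
    A=np.zeros((3,3));b=np.zeros(3)
    for c,d in rays:
        d=d/np.linalg.norm(d);M=np.eye(3)-np.outer(d,d);A+=M;b+=M@c
    return np.linalg.solve(A,b)
def proj(p,X):
    K=np.array([[p['fx'],0,p['cx']],[0,p['fy'],p['cy']],[0,0,1.]]);E=np.array(p['extrinsics'])
    r=cv2.projectPoints(np.array([X],float),cv2.Rodrigues(E[:3,:3])[0],E[:3,3],K,np.array(p['distortion'],float))[0][0,0]
    return r[::-1]
def save(p,n): cv2.imwrite('pics/'+n,p['pixels'][:,:,::-1])
E
python3 - <<'E'
from h import *
np.set_printoptions(precision=1,suppress=True)
P={n:eyes.read_camera(n) for n in('side','top')}
Z=dict(conveyor=0,crank_axis=154,crank_handle=206,lock_pin=137,cake_c=0,tape=0,spindle=25)
for n,p in P.items():
    save(p,n+'0.png'); print(n,ray(p,(240,320)))
    for k,z in Z.items():
        for d in eyes.spot_point(k,p)[:2]: print(n,k,np.array(d['centre']),round(d['score'],2),at_z(p,d['centre'],z))
s=env.state();print(s['eef_pos'],s['tcp_rot'],s['ft_force'],s['t'],env.pinch_z,s['opening'])
E
```

```text
pics
side (array([ 109.4, -964.5, 1283.3]), array([ 0.3,  0.6, -0.7]))
side conveyor [261.5 321.3] 0.84 [545.3  -8.4   0. ]
side crank_axis [225.7 320.6] 0.79 [543.7  -6.8 154. ]
side lock_pin [389.2 282.5] 0.71 [ 268.7 -408.6  137. ]
side lock_pin [264.5 322.9] 0.65 [ 498.4 -121.4  137. ]
side cake_c [246.5 287.5] 0.83 [476.6  87.    0. ]
side cake_c [211.9 387.1] 0.8 [820.9  91.1   0. ]
side tape [425.4 364.1] 0.92 [ 429.5 -509.8    0. ]
side spindle [256.3 322.3] 0.53 [547.6 -10.4  25. ]
side spindle [202.5 320.9] 0.33 [635.7 193.7  25. ]
top (array([ 395.2,  -79.9, 1627.3]), array([ 0.1,  0. , -1. ]))
top conveyor [245.8 301.8] 0.9 [543.9 -12.1   0. ]
top crank_axis [244.1 300.5] 0.61 [533.8 -15.4 154. ]
top crank_handle [230.5 285.3] 0.46 [560.   17.4 206. ]
top lock_pin [259.6 348. ] 0.77 [ 498.8 -128.6  137. ]
top cake_c [165.6 308.6] 0.9 [757.1 -28.    0. ]
top cake_c [234.5 243.2] 0.87 [572.6 141.2   0. ]
top tape [291.2 491.4] 0.79 [ 428.3 -506.2    0. ]
top spindle [246.7 300.7] 0.67 [539.2 -10.3  25. ]
[264.4 566.4 214.7] [3.1 0.  2.7] [-0.1  0.   0.9] 0.8 -18.8 0.9982875805067245
```

Run:
```python
import cv2
a=cv2.imread('pics/side0.png')[150:330,220:460];b=cv2.imread('pics/top0.png')[130:310,210:450]
cv2.imwrite('pics/c0.png',cv2.resize(a,(800,600),interpolation=cv2.INTER_CUBIC));cv2.imwrite('pics/c1.png',cv2.resize(b,(800,600),interpolation=cv2.INTER_CUBIC))
```

```text
(no output)
```

View pics/c0.png

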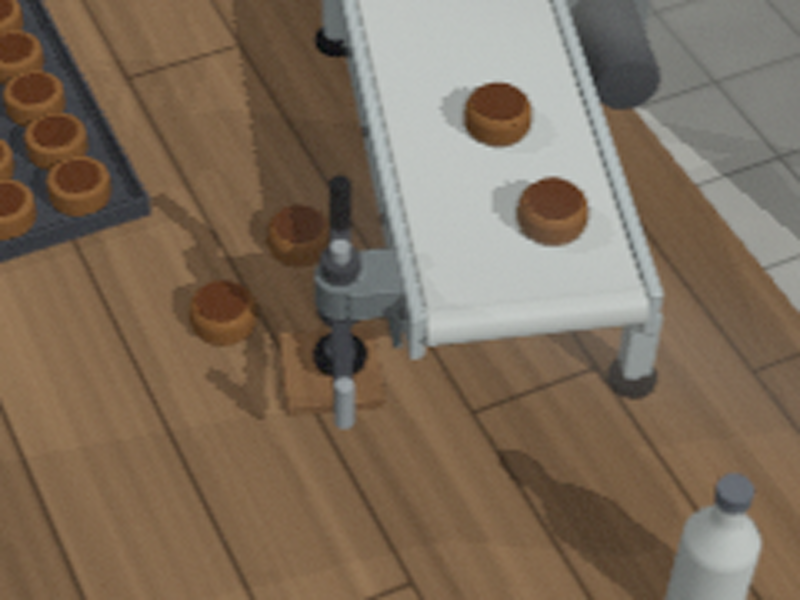

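View pics/c1.png

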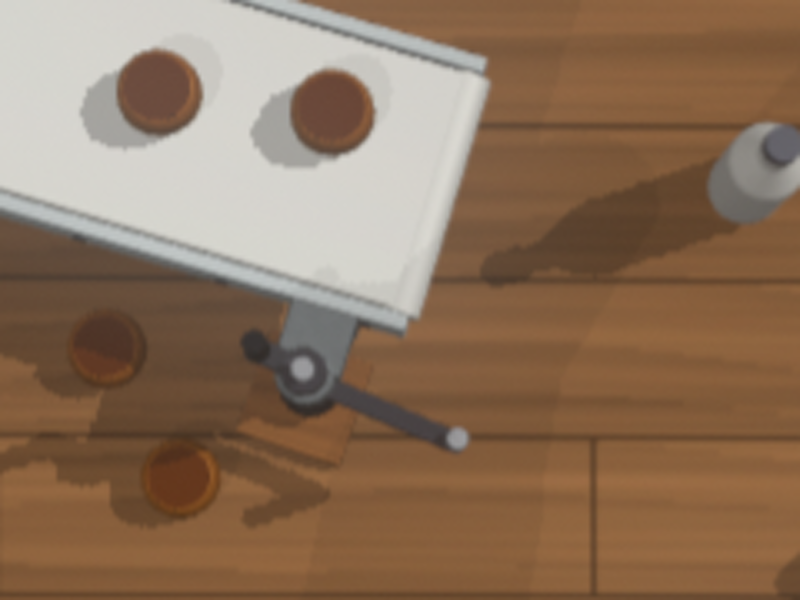

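The side crop shows the handle top at about (row 205, col 322), the lever pin top at (265, 323) and the foot above the packer near (257, 322). In the top crop the handle is at (233.5, 286.5), the pin at (261, 347) and the crank axis at (242, 301), with cakes c and d to the left.

Run:
```python
from h import *
np.set_printoptions(precision=1,suppress=True)
S=eyes.read_camera('side');T=eyes.read_camera('top')
def show(n,a,b,z):
    print(n,tri([ray(S,a),ray(T,b)]),at_z(S,a,z),at_z(T,b,z))
show('handle',(205,322),(233.5,286.5),206)
show('pin',(265,323.4),(261.2,347.2),137)
for k,z in(('crank_axis',154),('conveyor',0),('spindle',25)):
    show(k,eyes.spot_point(k,S)[0]['centre'],eyes.spot_point(k,T)[0]['centre'],z)
for k in('crank_handle','lock_pin','spindle'):
  for n,p in(('side',S),('top',T)):
    for d in eyes.spot_point(k,p)[:2]+[{'centre':np.r_[np.nan,0],'score':0}]+eyes.boxes_of(k,p)[:2]: print(n,k,np.array(d['centre']),round(d['score'],2))
for k in('cake_c','tape','spray'):
    for d in eyes.spot_point(k,T)[:4]: print(k,at_z(T,d['centre'],0),d['score'])
# dark handle segmentation in top & side
for n,p,r0,r1,c0,c1 in(('top',T,225,245,278,296),('side',S,198,228,312,332)):
    g=p['pixels'].max(2)[r0:r1,c0:c1]; print(n); print(g[::1])
```

```text
handle [554.7  13.5 210.7] [558.7  17.2 206. ] [553.1  14.6 206. ]
pin [ 495.9 -127.   142.2] [ 498.9 -123.5  137. ] [ 495.  -126.7  137. ]
crank_axis [534.6 -14.6 166.5] [544.1  -5.3 154. ] [531.2 -12.3 154. ]
conveyor [536.2 -17.4  14.2] [536.3  -5.5   0. ] [542.1 -18.4   0. ]
spindle [546.4 -11.2  19.9] [545.7 -15.3  25. ] [544.9 -11.   25. ]
side crank_handle [203.6 322.7] 0.78
side crank_handle [nan  0.] 0
side crank_handle [220.1 323.6] 0.63
top crank_handle [232.9 283.4] 0.62
top crank_handle [nan  0.] 0
top crank_handle [233.  295.1] 0.75
side lock_pin [265.  322.1] 0.49
side lock_pin [nan  0.] 0
side lock_pin [264.4 324.3] 0.62
top lock_pin [260.2 346.5] 0.56
top lock_pin [nan  0.] 0
top lock_pin [256.7 327.4] 0.55
top lock_pin [232.8 242.3] 0.42
side spindle [257.7 322.4] 0.64
side spindle [nan  0.] 0
top spindle [244.5 301. ] 0.67
top spindle [nan  0.] 0
top spindle [241.  300.4] 0.43
cake_c [757.6 -31.7   0. ] 0.97
cake_c [548.   -7.9   0. ] 0.6
cake_c [577.6 136.6   0. ] 0.58
cake_c [778.7 107.4   0. ] 0.56
tape [ 426.2 -507.7    0. ] 0.95
spray [472.5  86.2   0. ] 0.65

[... 3394 characters left out ...]
  81  89
   90  91]
 [ 68  72  73  77  87  85  75  62  73  73  74  74  74  84  91  77  76  88
   88  92]
 [ 72  68  74  87  87  82  71  67  83  93  91  88  80  86  96  89  73  80
   90  90]
 [ 76  87  92  86  82  80  67  95 141 156 158 146 106  89  97  95  78  72
   82  92]
 [ 90  86  83  84  77  75  74 123 156 155 157 154 140 109  94  98  90  78
   77  90]
 [ 83  80  78  77  77  71  69 123 155 156 154 154 139  95  80  94  95  88
   79  86]
 [ 82  79  79  77  65  58  58  95 137 155 154 150 130  93  72  84 102 109
  114 125]
 [ 76  79  75  73  69  67  60  75 102 124 134 136 122  90  74  87 108 119
  120 118]
 [ 76  77  74  70  62  72  69  78 101 117 129 135 122  91  75  86 109 121
  119 119]]
```

Run:
```python
from h import *
from scipy.spatial.transform import Rotation as Ro
np.set_printoptions(precision=2,suppress=True)
S=eyes.read_camera('side');T=eyes.read_camera('top')
for n,a,b,z in(('handle',(205,321.8),(232.5,286),206),('pin',(265,323.2),(261.2,347.2),137),('screwtop',(223.6,321.8),(241,300.8),160)):
    print(n,tri([ray(S,a),ray(T,b)]),at_z(S,a,z),at_z(T,b,z))
# fingers check: where does tcp project
s=env.state(); R=Ro.from_euler('xyz',s['tcp_rot']).as_matrix(); print(R, s['eef_pos'],s['tcp_rot'])
print(R.T@(np.array([556,15,215])-s['eef_pos'])/60)
for a in(2.45,2.7,3.0): pass
```

```text
handle [556.08  15.2  208.71] [558.25  17.39 206.  ] [555.37  15.74 206.  ]
pin [ 495.62 -126.88  142.29] [ 498.41 -123.29  137.  ] [ 495.  -126.7  137. ]
screwtop [540.74 -17.42 173.79] [547.66  -6.09 160.  ] [540.6  -16.29 160.  ]
[[-0.91  0.42  0.  ]
 [ 0.42  0.91  0.  ]
 [-0.    0.   -1.  ]] [264.39 566.35 214.67] [3.14 0.   2.7 ]
[-8.29 -6.27 -0.01]
```

```bash
python3 -m inch '[[[-0.7,-0.53,-0.1],0,-1],[[-0.7,-0.53,-0.1],0,-1],[[-0.7,-0.53,-0.1],0,-1],[[-0.7,-0.53,0],0,-1],[[-0.7,-0.53,0],0,-1],[[-0.7,-0.53,0],0,-1],[[-0.7,-0.53,0],0,-1],[[-0.7,-0.53,0],0,-1],[[-0.7,-0.53,0],0,-1],[[-0.7,-0.53,0],0,-1]]'
python3 -m inch '[[[-0.4,-0.3,0],0,-1],[[-0.4,-0.3,0],0,-1],[[-0.3,-0.27,0],0,-1],[[-0.19,-0.1,0],0,-1],[[0,0,0],0,-1],[[0,0,0],0,-1],[[0,0,0],0,-1],[[0,0,0],0,-1],[[0,0,0],0,-1],[[0,0,0],0,-1]]'
python3 - <<'E'
from h import *
from scipy.spatial.transform import Rotation as Ro
np.set_printoptions(precision=2,suppress=True)
S=eyes.read_camera('side')
s=env.state(); R=Ro.from_euler('xyz',s['tcp_rot']).as_matrix()
print(R.T@(np.array([556,16,182])-s['eef_pos'])/60, s['ft_force'])
a=S['pixels'][170:260,260:380,::-1];cv2.imwrite('pics/s1.png',cv2.resize(a,(800,600),interpolation=cv2.INTER_CUBIC))
print(proj(S,s['eef_pos']))
E
```

```text
t: 3.3
eef_pos: [511.1, 98.9, 232.9]
tcp_rot: [3.141, 0.0, 2.705]
ft_force: [-0.1, -0.1, 0.4]
opening: 0.996
grip_force: 0.0
t: 4.55
eef_pos: [555.9, 15.1, 232.7]
tcp_rot: [3.141, 0.0, 2.705]
ft_force: [0.4, -0.5, 0.0]
opening: 1.004
grip_force: 0.0
[0.01 0.01 0.84] [-0.6   0.3   0.35]
[198.71 321.39]
```

View pics/s1.png

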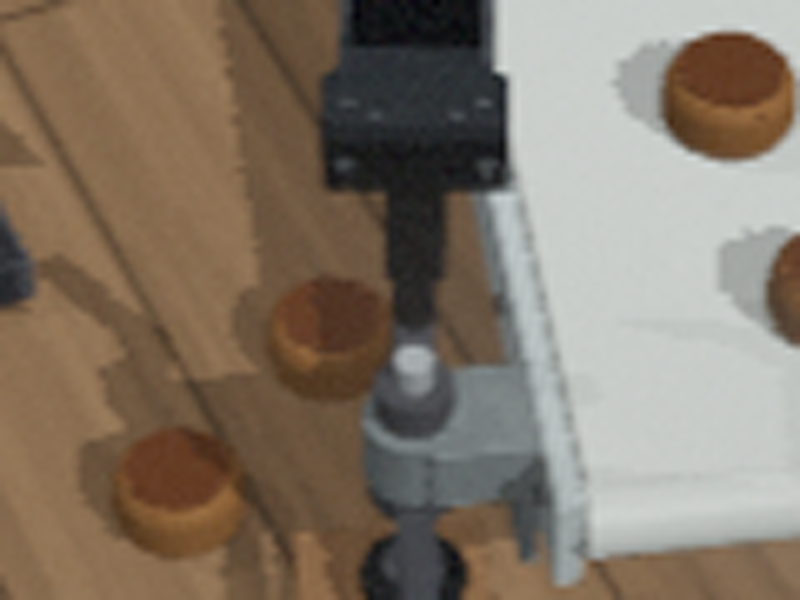

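The fingers straddle the handle, with the near finger above the screw top, at about (row 220, col 322). I keep the fingertips above 180 mm, go down and close.

```bash
python3 -m inch '[[[0,0,0.2],0,-1],[[0,0,0.2],0,-1],[[0,0,0.2],0,-1],[[0,0,0.22],0,-1],[[0,0,0],0,-1],[[0,0,0],0,1],[[0,0,0],0,1],[[0,0,0],0,1],[[0,0,0],0,1],[[0,0,0],0,1]]'
python3 -m inch '[[[0,0,0],0,1],[[0,0,0],0,1],[[0,0,0],0,1],[[0,0,0],0,1],[[0,0,0],0,1],[[0,0,0],0,1],[[0,0,0],0,1],[[0,0,0],0,1],[[0,0,0],0,1],[[0,0,0],0,1]]'
python3 - <<'E'
from h import *
S=eyes.read_camera('side');T=eyes.read_camera('top')
a=S['pixels'][170:260,260:380,::-1];b=T['pixels'][195:285,240:360,::-1]
f=lambda i:cv2.resize(i,(400,300),interpolation=cv2.INTER_CUBIC)
cv2.imwrite('pics/s2.png',np.hstack([f(a),f(b)]))
print(env.state())
E
```

```text
t: 5.85
eef_pos: [556.0, 15.0, 183.5]
tcp_rot: [3.141, 0.0, 2.705]
ft_force: [0.6, -0.2, -0.2]
opening: 0.532
grip_force: 0.0
t: 7.1
eef_pos: [556.9, 16.6, 183.6]
tcp_rot: [3.138, 0.001, 2.704]
ft_force: [5.3, 10.5, -1.3]
opening: 0.18
grip_force: 30.0
{'t': 7.2, 'joints': array([-0.09016647,  0.42879356,  1.7653508 ,  0.0032944 ,  0.94531526,
       -1.22577238]), 'qvel': array([ 0.00045351,  0.00011784,  0.0003562 ,  0.00152398, -0.00125375,
       -0.00024558]), 'tau': array([-6.15063339e+00, -5.50475585e+01, -2.12720722e+01, -2.45073996e+00,
        1.14948459e+00, -2.10389873e-02]), 'eef_pos': array([556.85191802,  16.55194742, 183.59326348]), 'tcp_rot': array([3.13835491e+00, 1.10023076e-03, 2.70447448e+00]), 'ft_force': array([ 5.5536333 , 10.78509332, -0.94973328]), 'moment': array([ 1.99090883, -0.911139  , -0.02974696]), 'grip_force': 29.966198801994324, 'opening': 0.1808874616341226}
```

View pics/s2.png

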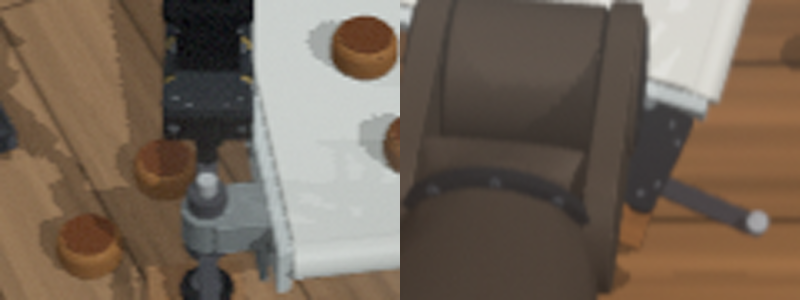

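```bash
cat > arc.py <<'E'
import sys,json
from h import *
# arc cx cy theta0 dtheta n  cmdx cmdy : shifts (tool units) per row
cx,cy,t0,dt,n,x,y=map(float,sys.argv[1:8]); r=float(sys.argv[8]) if len(sys.argv)>8 else 35
yaw=2.705; X=np.array([np.cos(yaw),np.sin(yaw)]);Y=np.array([np.sin(yaw),-np.cos(yaw)])
p=np.array([x,y])
for i in range(1,int(n)+1):
    th=t0-dt*i; q=np.array([cx,cy])+r*np.array([np.cos(th),np.sin(th)])
    d=(q-p)/60; u=np.round([d@X,d@Y],2); p=p+60*(u[0]*X+u[1]*Y); print(u.tolist(),end=' ')
print('end',p.round(1),'theta',round(th,3))
E
cat > tq.py <<'E'
import sys
from h import *
c=np.array([float(sys.argv[1]),float(sys.argv[2])]);s=env.state();r=s['eef_pos'][:2]-c;F=s['ft_force'][:2]
n=np.linalg.norm(r);u=r/n;t=np.array([u[1],-u[0]])
print('r',n.round(2),'th',np.arctan2(r[1],r[0]).round(3),'Ftan(cw resist)',round(-F@t,2),'Frad',round(F@u,2),'z',s['ft_force'][2].round(1),'t',s['t'],s['eef_pos'].round(2))
E
python3 tq.py 542 -15.3; python3 arc.py 542 -15.3 1.13 0.1 10 556 15
```

```text
r 35.14 th 1.134 Ftan(cw resist) -0.48 Frad 12.12 z -0.9 t 7.2 [556.85  16.55 183.59]
[-0.06, 0.02] [-0.06, -0.01] [-0.06, -0.01] [-0.05, -0.02] [-0.05, -0.03] [-0.05, -0.03] [-0.05, -0.03] [-0.04, -0.04] [-0.04, -0.05] [-0.03, -0.04] end [576.6 -10.5] theta 0.13
```

```bash
python3 -m inch '[[[-0.06,0.02,0],0,1],[[-0.06,-0.01,0],0,1],[[-0.06,-0.01,0],0,1],[[-0.05,-0.02,0],0,1],[[-0.05,-0.03,0],0,1],[[-0.05,-0.03,0],0,1],[[-0.05,-0.03,0],0,1],[[0,0,0],0,1],[[0,0,0],0,1],[[0,0,0],0,1]]'
python3 tq.py 542 -15.3
python3 -m inch '[[[-0.04,-0.04,0],0,1],[[-0.04,-0.05,0],0,1],[[-0.03,-0.04,0],0,1],[[0,0,0],0,1],[[0,0,0],0,1],[[0,0,0],0,1],[[0,0,0],0,1],[[0,0,0],0,1],[[0,0,0],0,1],[[0,0,0],0,1]]'
python3 tq.py 542 -15.3;python3 tq.py 542 -15.3
```

```text
t: 8.45
eef_pos: [574.3, -0.0, 183.6]
tcp_rot: [3.14, 0.001, 2.705]
ft_force: [2.8, 4.3, 0.0]
opening: 0.185
grip_force: 30.0
r 35.73 th 0.441 Ftan(cw resist) 2.68 Frad 4.35 z 0.0 t 8.45 [ 5.7431e+02 -4.0000e-02  1.8356e+02]
t: 9.7
eef_pos: [577.3, -10.1, 183.6]
tcp_rot: [3.14, 0.002, 2.705]
ft_force: [4.4, 3.7, -1.0]
opening: 0.18
grip_force: 30.0
r 35.68 th 0.146 Ftan(cw resist) 2.97 Frad 4.87 z -1.0 t 9.7 [577.3  -10.12 183.58]
r 35.68 th 0.146 Ftan(cw resist) 2.97 Frad 4.87 z -1.0 t 9.7 [577.3  -10.12 183.58]
```

```bash
sed -i 's/,2); p=/,3); p=/' arc.py; python3 arc.py 542.7 -15.3 0.11 0.03 20 576.6 -10.5
```

```text
[-0.029, -0.023] [-0.008, -0.016] [-0.008, -0.015] [-0.008, -0.016] [-0.007, -0.016] [-0.006, -0.016] [-0.006, -0.017] [-0.006, -0.016] [-0.005, -0.017] [-0.005, -0.017] [-0.004, -0.017] [-0.003, -0.017] [-0.003, -0.017] [-0.002, -0.018] [-0.002, -0.017] [-0.002, -0.018] [-0.001, -0.017] [-0.0, -0.018] [-0.0, -0.017] [0.001, -0.018] end [573.6 -31.8] theta -0.49
```

```bash
python3 -m inch '[[[-0.029,-0.023,0],0,1],[[-0.008,-0.016,0],0,1],[[-0.008,-0.015,0],0,1],[[-0.008,-0.016,0],0,1],[[-0.007,-0.016,0],0,1],[[-0.006,-0.016,0],0,1],[[-0.006,-0.017,0],0,1],[[-0.006,-0.016,0],0,1],[[-0.005,-0.017,0],0,1],[[-0.005,-0.017,0],0,1]]'
python3 tq.py 542.7 -15.3
python3 -m inch '[[[-0.004,-0.017,0],0,1],[[-0.003,-0.017,0],0,1],[[-0.003,-0.017,0],0,1],[[-0.002,-0.018,0],0,1],[[-0.002,-0.017,0],0,1],[[-0.002,-0.018,0],0,1],[[-0.001,-0.017,0],0,1],[[0,-0.018,0],0,1],[[0,-0.017,0],0,1],[[0.001,-0.018,0],0,1]]'
python3 tq.py 542.7 -15.3; python3 arc.py 542.7 -15.3 -0.49 0.03 20 573.6 -31.8
```

```text
t: 10.95
eef_pos: [577.1, -22.0, 183.5]
tcp_rot: [3.141, 0.0, 2.705]
ft_force: [3.1, 3.6, 2.6]
opening: 0.185
grip_force: 30.0
r 35.0 th -0.192 Ftan(cw resist) 4.09 Frad 2.38 z 2.6 t 10.95 [577.06 -21.97 183.54]
t: 12.2
eef_pos: [573.4, -31.8, 183.5]
tcp_rot: [3.141, 0.0, 2.705]
ft_force: [2.3, 3.0, 4.5]
opening: 0.182
grip_force: 30.0
r 34.88 th -0.493 Ftan(cw resist) 3.71 Frad 0.57 z 4.5 t 12.2 [573.43 -31.8  183.48]
[0.002, -0.017] [0.001, -0.018] [0.003, -0.017] [0.002, -0.017] [0.004, -0.017] [0.003, -0.017] [0.005, -0.017] [0.005, -0.017] [0.005, -0.017] [0.006, -0.016] [0.006, -0.017] [0.007, -0.016] [0.007, -0.016] [0.008, -0.016] [0.008, -0.015] [0.009, -0.015] [0.009, -0.015] [0.009, -0.015] [0.01, -0.014] [0.011, -0.014] end [558.9 -46.3] theta -1.09
```

```bash
cat >> tq.py <<'E'
if len(sys.argv)>3 and -F@t>float(sys.argv[3]): print('STOP'); sys.exit(1)
E
python3 arc.py 542.7 -15.3 -0.49 0.025 40 573.6 -31.8
```

```text
[0.001, -0.014] [0.002, -0.015] [0.001, -0.014] [0.002, -0.015] [0.003, -0.014] [0.003, -0.014] [0.003, -0.015] [0.003, -0.014] [0.004, -0.014] [0.004, -0.014] [0.005, -0.014] [0.005, -0.013] [0.005, -0.014] [0.005, -0.014] [0.006, -0.013] [0.007, -0.013] [0.006, -0.013] [0.007, -0.013] [0.007, -0.013] [0.008, -0.012] [0.008, -0.012] [0.008, -0.013] [0.008, -0.011] [0.009, -0.012] [0.009, -0.012] [0.009, -0.011] [0.01, -0.011] [0.01, -0.011] [0.01, -0.01] [0.01, -0.01] [0.011, -0.01] [0.01, -0.01] [0.012, -0.01] [0.011, -0.009] [0.011, -0.009] [0.012, -0.008] [0.012, -0.009] [0.012, -0.007] [0.013, -0.008] [0.012, -0.008] end [545.5 -50.2] theta -1.49
```

```bash
python3 -m inch '[[[0.001,-0.014,0],0,1],[[0.002,-0.015,0],0,1],[[0.001,-0.014,0],0,1],[[0.002,-0.015,0],0,1],[[0.003,-0.014,0],0,1],[[0.003,-0.014,0],0,1],[[0.003,-0.015,0],0,1],[[0.003,-0.014,0],0,1],[[0.004,-0.014,0],0,1],[[0.004,-0.014,0],0,1]]' | grep ft_; python3 tq.py 542.7 -15.3 4.6 &&
python3 -m inch '[[[0.005,-0.014,0],0,1],[[0.005,-0.013,0],0,1],[[0.005,-0.014,0],0,1],[[0.005,-0.014,0],0,1],[[0.006,-0.013,0],0,1],[[0.007,-0.013,0],0,1],[[0.006,-0.013,0],0,1],[[0.007,-0.013,0],0,1],[[0.007,-0.013,0],0,1],[[0.008,-0.012,0],0,1]]' | grep ft_ ; python3 tq.py 542.7 -15.3 4.6
```

```text
ft_force: [2.8, 2.6, 5.7]
r 34.85 th -0.743 Ftan(cw resist) 3.82 Frad 0.32 z 5.7 t 13.45 [568.35 -38.89 183.48]
ft_force: [3.4, 4.2, 5.1]
r 34.82 th -0.994 Ftan(cw resist) 5.12 Frad -1.62 z 5.1 t 14.7 [561.7  -44.48 183.5 ]
STOP
```

```bash
python3 - <<'E'
from h import *
for i in range(4):
    p=eyes.read_camera('side'); print(env.state()['ft_force'])
a=p['pixels'][200:290,260:380,::-1];cv2.imwrite('pics/s3.png',cv2.resize(a,(800,600),interpolation=cv2.INTER_CUBIC))
E
python3 tq.py 542.7 -15.3; python3 arc.py 542.7 -15.3 -0.99 0.01 10 561.9 -44.5
```

```text
[2.52127165 3.33058708 5.52020109]
[2.29895671 3.27974991 5.95607623]
[2.43476742 3.38483848 5.8771454 ]
[1.82586197 3.37476498 5.52136323]
r 34.82 th -0.996 Ftan(cw resist) 3.37 Frad -1.84 z 5.5 t 14.9 [561.63 -44.53 183.46]
[0.003, -0.006] [0.003, -0.005] [0.003, -0.005] [0.003, -0.004] [0.003, -0.005] [0.004, -0.005] [0.003, -0.005] [0.004, -0.005] [0.003, -0.004] [0.004, -0.005] end [558.9 -46.3] theta -1.09
```

View pics/s3.png

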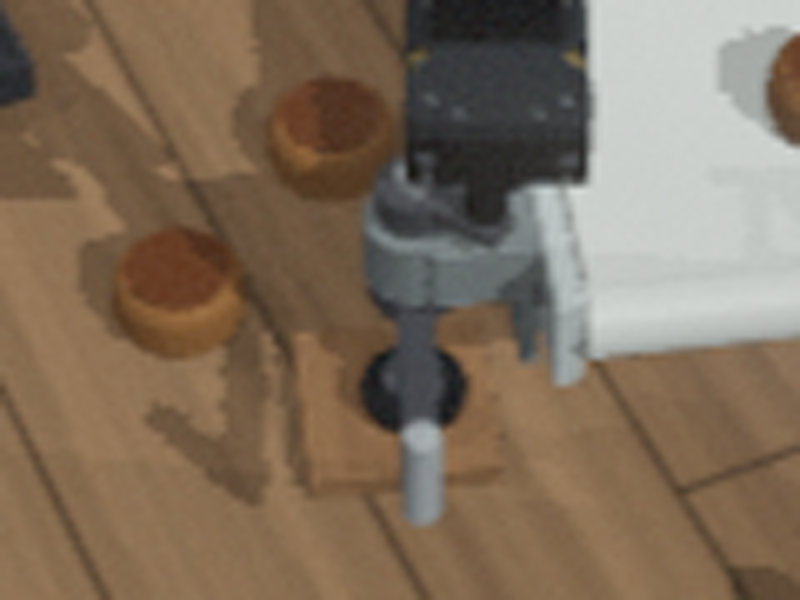

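The foot, at about (row 258, col 322), has come down roughly 2 px but contact is not certain from the picture. I will average several force readings per step.

```bash
cat > av.py <<'E'
import sys
from h import *
c=np.array([542.7,-15.3]);L=[]
s=env.state();L.append(np.r_[s['eef_pos'][:2],s['ft_force'][:2]])
for i in range(5): eyes.read_camera('side');s=env.state();L.append(np.r_[s['eef_pos'][:2],s['ft_force'][:2]])
L=np.array(L);r=L[:,:2]-c;u=r/np.linalg.norm(r,axis=1)[:,None]
ft=-(L[:,2]*u[:,1]-L[:,3]*u[:,0]);m=ft.mean()
print('t',s['t'],'th',np.arctan2(r[-1,1],r[-1,0]).round(3),'Ftan',m.round(2),ft.round(1),'F',L[:,2:].mean(0).round(1),'xy',L[-1,:2].round(2))
sys.exit(m>float(sys.argv[1]))
E
python3 -m inch '[[[0.003,-0.006,0],0,1],[[0.003,-0.005,0],0,1],[[0.003,-0.005,0],0,1],[[0.003,-0.004,0],0,1],[[0.003,-0.005,0],0,1],[[0.004,-0.005,0],0,1],[[0.003,-0.005,0],0,1],[[0.004,-0.005,0],0,1],[[0.003,-0.004,0],0,1],[[0.004,-0.005,0],0,1]]'|grep ft_; python3 av.py 9
python3 arc.py 542.7 -15.3 -1.09 0.02 40 558.9 -46.3
```

```text
ft_force: [3.7, 4.5, 4.9]
t 16.4 th -1.096 Ftan 4.36 [5.4 4.1 4.2 4.7 3.6 4.2] F [2.8 4.2] xy [558.63 -46.25]
[0.007, -0.01] [0.008, -0.009] [0.007, -0.009] [0.008, -0.008] [0.008, -0.009] [0.008, -0.008] [0.008, -0.009] [0.008, -0.008] [0.009, -0.008] [0.009, -0.008] [0.009, -0.007] [0.009, -0.008] [0.009, -0.007] [0.009, -0.007] [0.009, -0.007] [0.01, -0.006] [0.01, -0.007] [0.01, -0.006] [0.01, -0.006] [0.01, -0.006] [0.01, -0.006] [0.01, -0.005] [0.011, -0.005] [0.01, -0.005] [0.011, -0.005] [0.01, -0.005] [0.011, -0.004] [0.011, -0.004] [0.011, -0.004] [0.011, -0.004] [0.011, -0.004] [0.011, -0.003] [0.012, -0.003] [0.011, -0.003] [0.011, -0.003] [0.012, -0.002] [0.011, -0.002] [0.012, -0.002] [0.011, -0.002] [0.012, -0.001] end [531.7 -48.5] theta -1.89False
```

```bash
python3 -m inch '[[[0,0,0],0,1],[[0,0,0],0,1],[[0,0,0],0,1],[[0,0,0],0,1],[[0,0,0],0,1],[[0.007,-0.01,0],0,1],[[0.008,-0.009,0],0,1],[[0.007,-0.009,0],0,1],[[0.008,-0.008,0],0,1],[[0.008,-0.009,0],0,1]]'|grep ft_; python3 av.py 9
```

```text
ft_force: [3.6, 4.4, 5.4]
t 17.9 th -1.197 Ftan 4.62 [4.9 4.6 4.  4.3 4.9 4.9] F [3.2 4.5] xy [555.4  -47.71]False
```

```bash
python3 -m inch '[[[0.008,-0.008,0],0,1],[[0.008,-0.009,0],0,1],[[0.008,-0.008,0],0,1],[[0.009,-0.008,0],0,1],[[0.009,-0.008,0],0,1],[[0.009,-0.007,0],0,1],[[0.009,-0.008,0],0,1],[[0.009,-0.007,0],0,1],[[0.009,-0.007,0],0,1],[[0.009,-0.007,0],0,1]]'|grep ft_; python3 av.py 5.5 && python3 -m inch '[[[0.01,-0.006,0],0,1],[[0.01,-0.007,0],0,1],[[0.01,-0.006,0],0,1],[[0.01,-0.006,0],0,1],[[0.01,-0.006,0],0,1],[[0.01,-0.006,0],0,1],[[0.01,-0.005,0],0,1],[[0.011,-0.005,0],0,1],[[0.01,-0.005,0],0,1],[[0.011,-0.005,0],0,1]]'|grep ft_; python3 av.py 5.5
```

```text
ft_force: [2.9, 4.7, 5.3]
t 19.4 th -1.395 Ftan 3.95 [3.6 3.7 4.4 4.5 3.  4.4] F [3.1 4.9] xy [548.8  -49.59]
t 19.65 th -1.394 Ftan 4.3 [4.4 4.3 4.5 4.1 4.9 3.5] F [3.5 5. ] xy [548.8  -49.57]False
False
```

```bash
sed -i 's/sys.exit(m>/sys.exit(int(m>/;s/argv\[1\]))/argv[1])))/' av.py; tail -1 av.py; python3 -m inch '[[[0.01,-0.006,0],0,1],[[0.01,-0.007,0],0,1],[[0.01,-0.006,0],0,1],[[0.01,-0.006,0],0,1],[[0.01,-0.006,0],0,1],[[0.01,-0.006,0],0,1],[[0.01,-0.005,0],0,1],[[0.011,-0.005,0],0,1],[[0.01,-0.005,0],0,1],[[0.011,-0.005,0],0,1]]'|grep ft_; python3 av.py 5.3 && python3 -m inch '[[[0.01,-0.005,0],0,1],[[0.011,-0.004,0],0,1],[[0.011,-0.004,0],0,1],[[0.011,-0.004,0],0,1],[[0.011,-0.004,0],0,1],[[0.011,-0.004,0],0,1],[[0.011,-0.003,0],0,1],[[0.012,-0.003,0],0,1],[[0.011,-0.003,0],0,1],[[0.011,-0.003,0],0,1]]'|grep ft_ && python3 av.py 5.3
python3 arc.py 542.7 -15.3 -1.79 0.02 50 535.1 -49.5
```

```text
sys.exit(int(m>float(sys.argv[1])))
ft_force: [5.5, 5.6, 4.7]
t 21.15 th -1.592 Ftan 4.06 [5.4 3.9 4.  4.  3.4 3.6] F [4.2 5.4] xy [541.96 -50.12]
ft_force: [5.2, 5.2, 3.0]
t 22.65 th -1.786 Ftan 3.95 [4.  4.4 4.1 3.2 3.6 4.5] F [5.2 5.2] xy [535.25 -49.33]
[0.012, -0.002] [0.011, -0.002] [0.012, -0.002] [0.011, -0.002] [0.012, -0.001] [0.012, -0.001] [0.011, -0.001] [0.012, -0.001] [0.011, -0.001] [0.012, -0.0] [0.012, -0.0] [0.011, -0.0] [0.012, 0.0] [0.012, 0.001] [0.011, 0.001] [0.012, 0.001] [0.012, 0.001] [0.011, 0.002] [0.012, 0.001] [0.011, 0.002] [0.012, 0.003] [0.011, 0.002] [0.011, 0.003] [0.012, 0.003] [0.011, 0.003] [0.011, 0.003] [0.011, 0.004] [0.011, 0.004] [0.011, 0.004] [0.011, 0.004] [0.011, 0.004] [0.01, 0.005] [0.011, 0.005] [0.011, 0.005] [0.01, 0.005] [0.01, 0.006] [0.01, 0.006] [0.01, 0.006] [0.01, 0.006] [0.01, 0.006] [0.01, 0.007] [0.009, 0.006] [0.01, 0.007] [0.009, 0.007] [0.009, 0.007] [0.009, 0.008] [0.009, 0.008] [0.009, 0.007] [0.008, 0.008] [0.009, 0.008] end [509.8 -27.4] theta -2.79
```

```bash
python3 -m inch '[[[0.012,-0.002,0],0,1],[[0.011,-0.002,0],0,1],[[0.012,-0.002,0],0,1],[[0.011,-0.002,0],0,1],[[0.012,-0.001,0],0,1],[[0.012,-0.001,0],0,1],[[0.011,-0.001,0],0,1],[[0.012,-0.001,0],0,1],[[0.011,-0.001,0],0,1],[[0.012,0,0],0,1]]'|grep ft_; python3 av.py 4.7 && python3 -m inch '[[[0.012,0,0],0,1],[[0.011,0,0],0,1],[[0.012,0,0],0,1],[[0.012,0.001,0],0,1],[[0.011,0.001,0],0,1],[[0.012,0.001,0],0,1],[[0.012,0.001,0],0,1],[[0.011,0.002,0],0,1],[[0.012,0.001,0],0,1],[[0.011,0.002,0],0,1]]'|grep ft_ && python3 av.py 4.7
```

```text
ft_force: [6.6, 3.8, 2.4]
t 24.15 th -1.981 Ftan 4.36 [4.5 4.5 3.7 4.6 4.4 4.5] F [6.5 4. ] xy [528.8  -47.28]
ft_force: [7.8, 1.5, 2.0]
t 25.65 th -2.167 Ftan 5.44 [5.7 5.6 5.4 5.7 5.9 4.3] F [8.1 2.2] xy [523.14 -44.16]
```

```bash
python3 -m inch '[[[0,0,0],0,1],[[0,0,0],0,1],[[0,0,0],0,1],[[0,0,0],0,1],[[0,0,0],0,1],[[0,0,0],0,1],[[0,0,0],0,1],[[0.012,0.003,0],0,1],[[0.011,0.002,0],0,1],[[0.011,0.003,0],0,1]]'|grep ft_; python3 av.py 9;python3 av.py 9
```

```text
ft_force: [8.0, 1.2, 1.7]
t 27.15 th -2.222 Ftan 5.46 [5.7 4.4 4.5 5.7 7.4 5.1] F [7.9 1.4] xy [521.57 -43.02]
t 27.4 th -2.222 Ftan 5.5 [5.1 4.4 6.8 5.2 5.3 6.2] F [8.1 1.5] xy [521.57 -43.01]
```

```bash
python3 -m inch '[[[0.012,0.003,0],0,1],[[0.011,0.003,0],0,1],[[0.011,0.003,0],0,1],[[0,0,0],0,1],[[0,0,0],0,1],[[0,0,0],0,1],[[0,0,0],0,1],[[0,0,0],0,1],[[0,0,0],0,1],[[0,0,0],0,1]]'|grep ft_; python3 av.py 9;python3 av.py 9
python3 - <<'E'
from h import *
p=eyes.read_camera('side');a=p['pixels'][225:285,280:360,::-1];cv2.imwrite('pics/s4.png',cv2.resize(a,(800,600),interpolation=cv2.INTER_CUBIC))
for z in(10,12,14,16,18): print(z,[proj(p,[542.7+24*np.cos(k),-15.3+24*np.sin(k),z]).round(1).tolist() for k in(-2.04,)])
E
```

```text
ft_force: [8.7, 0.1, 0.7]
t 28.9 th -2.279 Ftan 6.17 [6.5 6.2 6.3 5.9 6.  6.1] F [8.6 0.6] xy [520.02 -41.79]
t 29.15 th -2.279 Ftan 6.35 [6.1 6.1 6.  7.  6.5 6.4] F [8.5 0.1] xy [520.01 -41.77]
10 [[267.7, 321.1]]
12 [[267.3, 321.1]]
14 [[266.8, 321.1]]
16 [[266.4, 321.1]]
18 [[266.0, 321.1]]
```

View pics/s4.png

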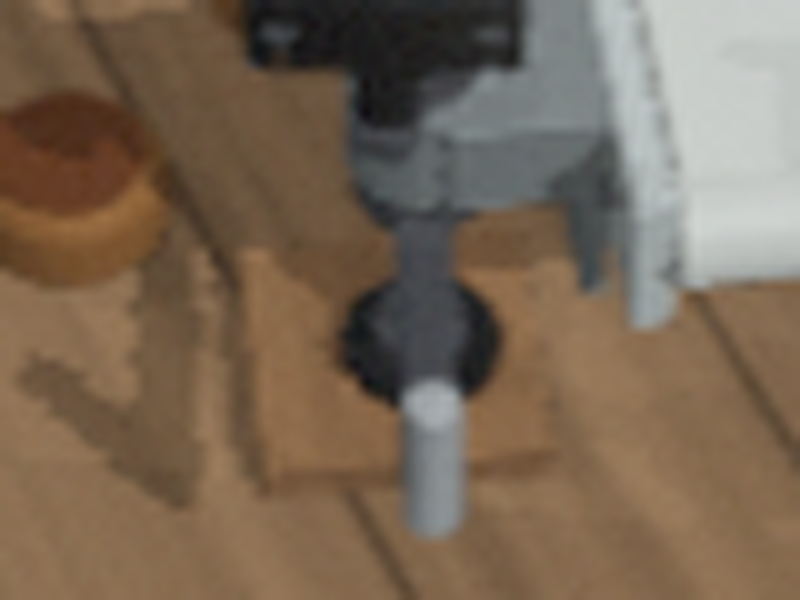

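Trend 4.1 → 5.45 → 6.25 N against angle fits contact with about 18 N of load; the picture shows the foot (row 258, col 322) on the packer. I relax, release and rise.

```bash
python3 -m inch '[[[-0.006,-0.002,0],0,1],[[-0.006,-0.002,0],0,1],[[0,0,0],0,1],[[0,0,0],0,0.3],[[0,0,0],0,0.3],[[0,0,0],0,0.3],[[0,0,0],0,0.3],[[0,0,0],0,0.3],[[0,0,-0.1],0,0.3],[[0,0,-0.2],0,0.3]]'
python3 -m inch '[[[0,0,-0.4],0,0],[[0,0,-0.3],0,0],[[0,0,-0.2],0.8,0],[[0,0,0],1,0],[[0,0,0],1,0],[[0,0,0],1,0],[[0,0,0],1,0],[[0,0,0],1,0],[[0,0,0],1,0],[[0,0,0],1,0]]'
python3 -m inch '[[[0,0,0],1,0],[[0,0,0],1,0],[[0,0,0],1,0],[[0,0,0],1,0],[[0,0,0],1,0],[[0,0,0],1,0],[[0,0,0],1,0],[[0,0,0],1,0],[[0,0,0],1,0],[[0,0,0],0.8,0]]'
python3 - <<'E'
from h import *
from scipy.spatial.transform import Rotation as Ro
s=env.state();R=Ro.from_euler('xyz',s['tcp_rot']).as_matrix();print((R.T@(np.array([495.7,-126,150])-s['eef_pos'])/60).round(3))
T=eyes.read_camera('top');S=eyes.read_camera('side')
for k in('lock_pin','crank_handle'):
  for n,p,z in(('S',S,0),('T',T,0)):
    z=137 if k=='lock_pin' else 206
    for d in eyes.spot_point(k,p)[:2]: print(k,n,at_z(p,d['centre'],z).round(1),d['score'],d['centre'])
E
```

```text
t: 30.45
eef_pos: [519.4, -41.7, 201.9]
tcp_rot: [-3.142, -0.001, 2.705]
ft_force: [0.4, -0.7, 1.1]
opening: 0.351
grip_force: 0.0
t: 31.7
eef_pos: [519.5, -41.7, 256.4]
tcp_rot: [3.141, 0.001, 2.021]
ft_force: [0.4, -0.2, -0.9]
opening: 0.5
grip_force: 0.0
t: 32.95
eef_pos: [519.5, -41.7, 256.4]
tcp_rot: [3.141, -0.0, 1.166]
ft_force: [0.8, -0.6, 0.6]
opening: 0.496
grip_force: 0.0
[-1.448  0.187  1.773]
lock_pin S [ 496.6 -129.1  137. ] 0.57 [266.8, 323.5]
lock_pin T [ 497.6 -121.4  137. ] 0.56 [260.1, 345.0]
crank_handle S [522.4 -26.9 206. ] 0.74 [219.8, 316.4]
```

```bash
python3 -m inch '[[[-0.3,0.04,0],0,0],[[-0.4,0.05,0],0,0],[[-0.4,0.05,0],0,0],[[-0.35,0.05,0],0,0],[[0,0,0.4],0,0],[[0,0,0.4],0,0],[[0,0,0.4],0,0],[[0,0,0.3],0,0],[[0,0,0.2],0,0],[[0,0,0],0,0]]'
python3 - <<'E'
from h import *
S=eyes.read_camera('side');T=eyes.read_camera('top')
a=S['pixels'][215:305,270:390,::-1];b=T['pixels'][210:300,290:410,::-1]
f=lambda i:cv2.resize(i,(400,300),interpolation=cv2.INTER_CUBIC)
cv2.imwrite('pics/s5.png',np.hstack([f(a),f(b)]));print(env.state()['eef_pos'])
E
```

```text
t: 34.5
eef_pos: [495.6, -126.6, 153.0]
tcp_rot: [-3.14, -0.0, 1.169]
ft_force: [-0.6, -0.8, 0.1]
opening: 0.504
grip_force: 0.0
[ 496.08334027 -126.55530488  153.89093396]
```

View pics/s5.png

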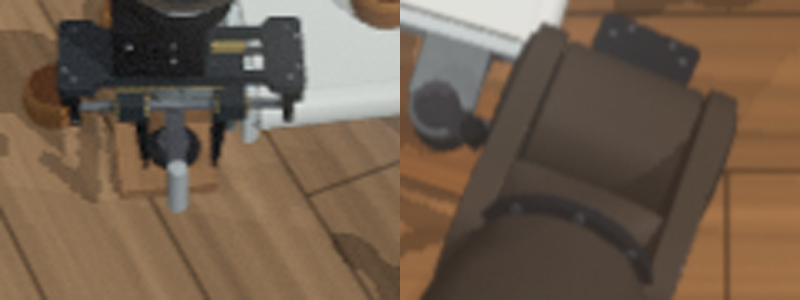

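The fingers stand either side of the pin (about row 266, col 323); I go down, cage it loosely and start the swing.

```bash
python3 -m inch '[[[0,0,0.2],0,0],[[0,0,0.2],0,0],[[0,0,0.2],0,0],[[0,0,0.12],0,0],[[0,0,0],0,0.45],[[0,0,0],0,0.45],[[0,0,0],0,0.45],[[0,0,0],0,0.45],[[0,0,0],0,0.45],[[0,0,0],0,0.45]]'
python3 -m inch '[[[0.008,-0.174,0],1,0.45],[[0.008,-0.174,0],1,0.45],[[0.008,-0.174,0],1,0.45],[[0.007,-0.174,0],1,0.45],[[0.008,-0.174,0],1,0.45],[[0.008,-0.174,0],1,0.45],[[0.007,-0.174,0],1,0.45],[[0.008,-0.174,0],1,0.45],[[0.008,-0.174,0],1,0.45],[[0.007,-0.174,0],1,0.45]]'
python3 tq.py 542.7 -15.3
```

```text
t: 35.85
eef_pos: [495.9, -126.2, 110.3]
tcp_rot: [3.142, -0.0, 1.169]
ft_force: [0.3, 0.2, 0.5]
opening: 0.275
grip_force: 0.0
t: 37.1
eef_pos: [428.1, -50.8, 110.3]
tcp_rot: [3.141, -0.0, 0.293]
ft_force: [0.5, -1.3, -0.1]
opening: 0.271
grip_force: 0.7
r 119.95 th -2.841 Ftan(cw resist) 1.39 Frad -0.13 z -0.1 t 37.1 [428.11 -50.76 110.3 ]
```

```bash
python3 -m inch '[[[0.008,-0.174,0],1,0.45],[[0.008,-0.174,0],1,0.45],[[0.007,-0.174,0],1,0.45],[[0.008,-0.174,0],1,0.45],[[0,-0.04,0],0.2,0.45],[[0,-0.04,0],0.2,0.45],[[0,-0.02,0],0.1,0.45],[[0,0,0],0,0.45],[[0,0,0],0,0.45],[[0,0,0],0,0.45]]'|tail -3
python3 tq.py 542.7 -15.3 2.8 && python3 -m inch '[[[0,-0.02,0],0.1,0.45],[[0,-0.02,0],0.1,0.45],[[0,-0.02,0],0.1,0.45],[[0,-0.02,0],0.1,0.45],[[0,-0.02,0],0.1,0.45],[[0,0,0],0,0.45],[[0,0,0],0,0.45],[[0,0,0],0,0.45],[[0,0,0],0,0.45],[[0,0,0],0,0.45]]'|tail -3; python3 tq.py 542.7 -15.3 2.8
```

```text
ft_force: [0.0, -0.5, -0.1]
opening: 0.277
grip_force: 0.1
r 119.49 th 3.044 Ftan(cw resist) 0.51 Frad -0.07 z -0.1 t 38.35 [423.78  -3.65 110.25]
ft_force: [-0.0, -0.2, 0.6]
opening: 0.275
grip_force: 0.0
r 119.73 th 2.994 Ftan(cw resist) 0.23 Frad -0.03 z 0.6 t 39.6 [424.28   2.36 110.23]
```

```bash
python3 -m inch '[[[0,-0.02,0],0.1,0.45],[[0,-0.02,0],0.1,0.45],[[0,-0.02,0],0.1,0.45],[[0,-0.02,0],0.1,0.45],[[0,-0.02,0],0.1,0.45],[[0,0,0],0,0.45],[[0,0,0],0,0.45],[[0,0,0],0,0.45],[[0,0,0],0,0.45],[[0,0,0],0,0.45]]'|tail -3;  python3 tq.py 542.7 -15.3 2.8 && python3 -m inch '[[[0,-0.02,0],0.1,0.45],[[0,-0.02,0],0.1,0.45],[[0,-0.02,0],0.1,0.45],[[0,-0.02,0],0.1,0.45],[[0,-0.02,0],0.1,0.45],[[0,0,0],0,0.45],[[0,0,0],0,0.45],[[0,0,0],0,0.45],[[0,0,0],0,0.45],[[0,0,0],0,0.45]]'|tail -3; python3 tq.py 542.7 -15.3 2.8
```

```text
ft_force: [0.2, -0.3, 0.2]
opening: 0.274
grip_force: 0.0
r 119.81 th 2.943 Ftan(cw resist) 0.23 Frad -0.25 z 0.2 t 40.85 [425.24   8.31 110.23]
ft_force: [0.3, 0.5, 0.3]
opening: 0.274
grip_force: 0.0
r 119.95 th 2.893 Ftan(cw resist) -0.61 Frad -0.2 z 0.3 t 42.1 [426.43  14.19 110.22]
```

```bash
python3 -m inch '[[[0,-0.02,0],0.1,0.45],[[0,-0.02,0],0.1,0.45],[[0,-0.02,0],0.1,0.45],[[0,0,0],0,0.45],[[0,0,0],0,0.45],[[0,0,0],0,0.45],[[0,0,0],0,0.45],[[0,0,0],0,0.45],[[0,0,0],0,0.45],[[0,0,0],0,0.45]]'|tail -3;  python3 tq.py 542.7 -15.3 2.8
python3 - <<'E'
from h import *
S=eyes.read_camera('side')
a=S['pixels'][200:290,230:350,::-1]
cv2.imwrite('pics/s6.png',cv2.resize(a,(800,600),interpolation=cv2.INTER_CUBIC))
c=np.array([542.7,-15.3])
for th in(-3.2,-3.3,-3.4): print(th,proj(S,[*(c+120*np.array([np.cos(th),np.sin(th)])),137]).round(1))
E
```

```text
ft_force: [-3.2, -24.2, 0.6]
opening: 0.274
grip_force: 12.0
r 119.85 th 2.878 Ftan(cw resist) 24.17 Frad -3.26 z 0.6 t 43.35 [426.99  15.93 110.17]
STOP
-3.2 [243.9 280.2]
-3.3 [240.7 279. ]
-3.4 [237.5 278.3]
```

View pics/s6.png

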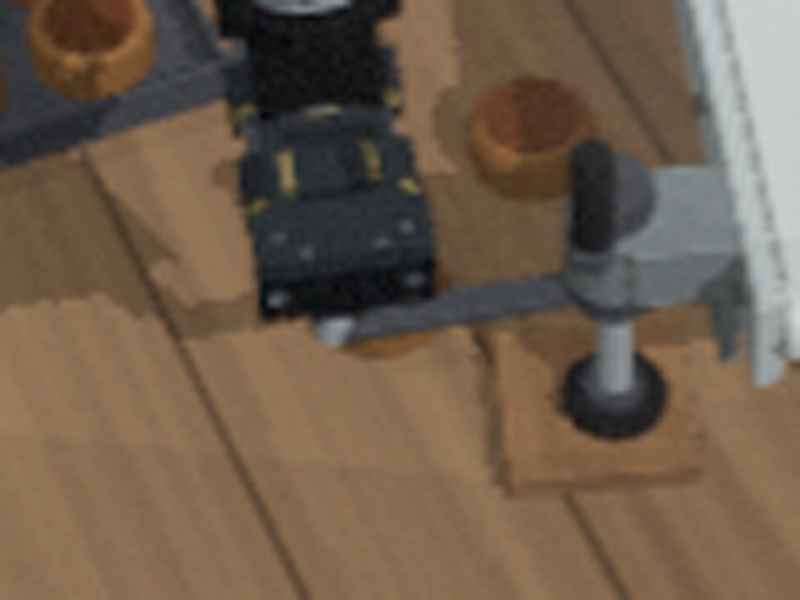

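The lever is at its stop (pin at about row 249, col 280, 24 N resisting) and the foot sits on the packer. I back off, open, rise clear and hand in.

```bash
python3 -m inch '[[[0,0.04,0],0,0.45],[[0,0.03,0],0,0.3],[[0,0,0],0,0.2],[[0,0,0],0,0.2],[[0,0,-0.2],0,0.2],[[0,0,-0.4],0,0.2],[[0,0,-0.6],0,0.2],[[0,0,-0.6],0,0.2],[[0,0,0],0,0.2],[[0,0,0],0,0.2]]'
python3 - <<'E'
from h import *
S=eyes.read_camera('side');T=eyes.read_camera('top')
for k in('lock_pin',):
  for p in(S,T):
    for d in eyes.spot_point(k,p)[:1]:
      q=at_z(p,d['centre'],137)[:2]-[542.7,-15.3];print(d['score'],q,np.arctan2(q[1],q[0]))
E
```

```text
t: 44.65
eef_pos: [425.9, 13.7, 218.1]
tcp_rot: [-3.141, 0.0, -0.254]
ft_force: [-0.0, -1.0, 0.3]
opening: 0.398
grip_force: 0.0
0.61 [-117.31120391   25.56853227] 2.92699402865042
0.21 [-16.12855361  -9.72942414] -2.5987925935579916
```

```bash
python3 -c "
from cell import env
print(env.job_done())"
```

```text
the job is handed in; nothing more can be done
None
```

The job is handed in: the foot bears on the packer with about 18 N (estimated from the crank force), the lever was swung to its stop, and the gripper is open and clear of everything. The hand-in gave no verdict.

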